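Two studs from the rotary stud feeder

TASK

Get out two studs for the heart-bar shoe: turn the wide stud drum slowly counterclockwise by the bar on its top, so that two studs drop one at a time out of the side opening into the tray beneath, then stop and let go with the third stud still in the drum. Leave the closed nail drum, the shoe and the squat hardy tool as they are.

Things in the scene. Friction and masses are not known exactly. Their poses are not given: they have to be found in the camera images.
- drum (a joint): Stud drum's angle, rad, about its upright axis, growing counterclockwise from above. Starts within 0.1 of 0, moves from -0.12 to 2.4 (stops), about 0.08 N m of friction, stays where left. Ten pockets 36 degrees apart carry studs over the fixed shell's side opening (30 degrees wide, no floor). Studs drop at about 0.3 to 0.5, 0.9 to 1.1 and 1.55 to 1.75 rad; stopping near 1.3 leaves one in.
- drum_bar (a point): Point on the drum's axis in its grip bar, 127 mm above the bench. The upright steel bar is 70 mm long (this x axis), 12 mm thick (y), from 100 to 142 mm above the bench. Beneath it the drum's top is at 96 mm, the round shell (168 mm across) at 98 mm. The axes turn with the drum; at angle 0, x points to the middle of the side opening.
- tray (a point): Centre of the inner floor, 3 mm above the bench, of the square steel tray fixed under the side opening: 110 mm square, walls 3 mm thick and 22 mm high. It lies 87 mm out from the drum's axis along this x axis, partly under the shell. The shell's floor, on which the studs stand, is 60 mm above the bench.
- stud_a: A turned steel screw-in horseshoe stud standing on its base in the drum: base 16 mm across and 11 mm high, with a blunt cone on it, 20 mm high in all, about 25 g. Origin at the centre of its flat underside, z along its length. First in line: it starts just short of the opening and drops first.
- stud_b: A turned steel screw-in horseshoe stud standing on its base in the drum: base 16 mm across and 11 mm high, with a blunt cone on it, 20 mm high in all, about 25 g. Origin at the centre of its flat underside, z along its length. Second in line, one pocket (36 degrees) behind stud_a.
- stud_c: A turned steel screw-in horseshoe stud standing on its base in the drum: base 16 mm across and 11 mm high, with a blunt cone on it, 20 mm high in all, about 25 g. Origin at the centre of its flat underside, z along its length. Third in line, one pocket behind stud_b: it is to stay in the drum.
- nail_drum (a joint): Angle, rad, of the other, narrower drum: 96 mm across, closed conical lid with a round black knob, 138 mm high in all, on a round fixed foot 110 mm across. It holds nails, not wanted; it turns freely either way, leave it at 0. The two drums stand left and right, either way round.
- heart_bar_shoe: Bystander: flat dark steel horseshoe with a bar closing its heel and a tongue, about 130 mm by 145 mm, 10 mm thick, lying between the drums on the robot's side. Origin at its middle, on the bench.
- hardy: Bystander: squat steel hardy tool, 50 mm square, 51 mm high, lying between the drums, farther out. Origin at the centre of its underside.

How it is judged (in metres and radians):
On the way, in this order (a step that is already met when the one before it is completed fails the run):
1. one stud has dropped into the tray while the other two are still in the drum, for at least 0.3 s (x of stud_a in the frame of tray between -0.055 and 0.055 m and y of stud_a in the frame of tray between -0.055 and 0.055 m and z of stud_a in the frame of tray below 0.04 m and z of each of stud_b, stud_c in the frame of tray above 0.045 m and horizontal distance between each of stud_b, stud_c and drum_bar below 0.085 m), for 0.3 s.
2. a second stud has dropped into the tray while the third is still in the drum (x of stud_a in the frame of tray between -0.055 and 0.055 m and y of stud_a in the frame of tray between -0.055 and 0.055 m and z of each of stud_a, stud_b in the frame of tray below 0.04 m and x of stud_b in the frame of tray between -0.055 and 0.055 m and y of stud_b in the frame of tray between -0.055 and 0.055 m and z of stud_c in the frame of tray above 0.045 m and horizontal distance between stud_c and drum_bar below 0.085 m), for 0.2 s.
At the end, for the whole second after the job is handed in: Two studs (stud_a and stud_b) lie in the tray, the third is still in the drum, above the shell's floor; studs and drum are at rest (below 0.03 m/s and 0.05 rad/s) (all of step 2 and linear speed of each of stud_a, stud_b, stud_c below 0.03 m/s and velocity of joint drum between -0.05 and 0.05 rad/s); the robot touches nothing.
It fails at once if the nail drum is turned by more than 0.15 rad (value of joint nail_drum above 0.15 rad or value of joint nail_drum below -0.15 rad).
It fails at once if the heart-bar shoe or the hardy tool is moved by more than 30 mm (distance of any of heart_bar_shoe, hardy from where it was at the start of the episode above 0.03 m).
It also fails if it takes over 43 s, if anything falls off the work surface, if the arm or the gripper's body presses on something with over 40 N, if the wrist force passes 120 N, or if a joint passes its speed limit or range.

ROBOT

A 6-joint arm with a two-finger parallel gripper is mounted at the origin on the work surface. World frame = base frame: x ahead of the robot, y to its left, z up, the work surface at z = 0. Lengths are in mm, angles in rad, forces in N, time in s.
With the tool pointing down it reaches from about 300 to 775 mm from the base axis. Payload 14.6 kg.
Tool frame: the origin (TCP) lies between the finger pads; the fingertips stand 19 mm ahead of it and the grasp point (between the pads) is the TCP (manip.tcp_to_tips is the distance from the TCP to the fingertips, in mm); x points along the fingers, z is the direction in which the jaws open and shut, and the axes are right-handed (so a half turn about x gives the same grasp; the last joint's range is limited). The gripper opens to 94 mm and grips with 3 to 60 N. Pads are 16 mm wide; open, the fingers measure 119 mm over their backs; the gripper's body (75 mm by 177 mm) begins 78 mm behind the grasp point.
Start: joints at [-1.172, 0.3, 1.521, -0, 1.321, -0.067], TCP at [247.018, -491.398, 224.446] pointing down, gripper open.
Joint ranges: [-3.03, 3.03], [-0.79, 2.21], [0.23, 2.52], [-1.04, 4.18], [0, 3.07], [-2.55, 2.55]. Speed limits (rad/s): [2.22, 2.22, 2.57, 3.14, 3.14, 3.14].

INTERFACE

Orientations are given as [roll, pitch, yaw] about the fixed x, y, z axes, in that order (R = Rz(yaw) Ry(pitch) Rx(roll)).
In Python, from cell import manip gives the robot as it stands.
- The arm moves only by the tool jog_arm, never from a script. Its argument "moves" is a list that holds one entry, the list of rows, each a list of 6 numbers: the shift along the world's x, y, z in mm, then the turn, a rotation vector about the world's x, y, z in degrees. In form: [[[dx, dy, dz, wx, wy, wz], ...]]. A call has 1 to 5 rows; each row shifts and turns the pose as measured when the row begins; what a row does not reach is not made up. A row lasts 1/10 s, in which the tool goes at most 50 mm and 8.59 degrees, less where a joint would pass 70% of its speed; a pose out of reach is approached as far as the arm can. A call is refused whole if a number of a shift passes 50 or a number of a turn 8.59, either way. A call with a gripper value outside its range is refused whole. "gripper" is the opening, from -1 (shut) to 1 (fully open), set as the call begins (left out, the last holds). The fingers move at their own pace and stop on an object; "squeeze" is the grip in N (left out, the last holds). Time passes only in rows, so rows that do not move let the fingers close. It gives the time, the measured TCP pose, the force and the opening at its end, in the units of the state.
- manip.read_state(): the state, without advancing time (a new reading comes with each control period).
- manip.camera(name): name is "side" or "top"; returns (picture, depth): 384x512x3 uint8, blue, green, red; 384x512 float32, mm along the optical axis (not along the pixel's ray), 0 where there is no reading.
- manip.camera_params(name): a dict with "fx", "fy", "cx", "cy" (pixels), "rvec" (rotation vector, rad) and "tvec" (3), from world to camera coordinates, as OpenCV has them. Camera axes: x right, y down, z forward; pixel columns grow to the right and rows downward; lengths in mm; the calibration is good to about 2 mm. A picture is of the moment at which its call begins. camera_params takes no time and is no camera call.
- manip.sign_off(): hands the job in, once; it reports no verdict.
The state is a dict: "clock": time; "joints": joint angles; "qd": joint speeds; "effort": joint torques, N m; "eef_pos": TCP position; "eef_rot": TCP orientation; "wrist_force": force on the tool from outside, world axes, zero at the start; "moment": the same for the moment, N m; "finger_gap": finger opening in mm.
Only numpy, scipy, OpenCV 4.12 (cv2) and the standard library are available. Lean on these libraries where they do the work, as an engineer would, in place of code of your own. Each camera call takes 0.05 s, during which the arm holds its last target. There are 200 camera calls.

## Working session

There is one attempt and no reset: what is moved stays moved. The work goes in short steps, Python scripts to look and compute and a tool call to move; the robot and the scene stay as the last step left them, time stands still between calls to the robot, and variables do not carry over. Pictures are saved under pics/ and viewed, about 8 in all and at most 12, crops included, and the job is handed in when it is done.

Besides the shell and the picture viewer there is one more tool, called after ">>>" as name(argument=value, ...) on one line, values as JSON. jog_arm: Moves the arm, as the interface text tells. Its arguments: {"type":"object","properties":{"moves":{"type":"array","items":{"type":"array","items":{"type":"array","items":{"type":"number"}}}},"gripper":{"type":"number"},"squeeze":{"type":"number"}},"required":["moves"]}

```bash
mkdir -p pics; cat > h.py <<'E'
import numpy as np, cv2
from cell import manip
def cam(n):
    im,d=manip.camera(n); p=manip.camera_params(n)
    R=cv2.Rodrigues(np.array(p["rvec"],float))[0]; t=np.array(p["tvec"],float).ravel()
    v,u=np.mgrid[:384,:512]
    c=np.stack([(u-p["cx"])/p["fx"]*d,(v-p["cy"])/p["fy"]*d,d],-1)
    W=(c-t)@R; W[d==0]=np.nan
    return im,d,W
E
python3 - <<'E'
from h import *
for n in("top","side"):
    im,d,W=cam(n); cv2.imwrite(f"pics/{n}0.png",cv2.resize(im,(800,600))); np.save(f"W_{n}.npy",W)
    z=W[...,2]; print(n,np.nanmin(z),np.nanmax(z))
    m=(z>85)&(z<97+60)
    k,l,s,c=cv2.connectedComponentsWithStats(m.astype(np.uint8))
    for i in range(1,k):
        if s[i,4]>60: q=W[l==i]; print(s[i],c[i].round(),q.min(0).round(),q.max(0).round())
print(manip.read_state())
E
```

```text
top -766.4544675401651 234.46371082426413
[ 312  160   88   87 2617] [357. 204.] [ 452. -340.   85.] [ 620. -171.  144.]
[  87  183   52   50 1983] [112. 208.] [482. 170.  85.] [577. 266. 141.]
side -767.0150650765795 525.0355640051504
[  0   0  51  14 369] [17.  4.] [2316. -991.   85.] [2348. -699.  143.]
[ 262    0  182   37 2942] [355.  16.] [  378. -1337.    85.] [ 1203. -1275.   157.]
[ 269  126   68   42 1896] [302. 146.] [ 449. -339.   85.] [ 618. -169.  145.]
[ 161  254   59   54 2453] [190. 280.] [480. 170.  85.] [576. 266. 142.]
[497 302  15  23 188] [506. 310.] [59. 17. 85.] [ 80.  53. 110.]
{'clock': 0.1, 'joints': array([-1.17162362e+00,  3.00377714e-01,  1.52150826e+00,  1.05133015e-05,
        1.32068276e+00, -6.65930119e-02]), 'qd': array([-0.00137267, -0.00195807,  0.00076118,  0.00015794, -0.00112537,
       -0.00093424]), 'effort': array([ 1.66939495e-03, -5.32645583e+01, -3.53282475e+01,  7.10466108e-02,
        2.35264044e-02, -5.97679286e-05]), 'eef_pos': array([ 246.93110006, -491.21950736,  223.96834755]), 'eef_rot': array([3.06456679, 1.5698202 , 1.95953357]), 'wrist_force': array([ 0.67353547,  0.64104396, -0.61434455]), 'moment': array([-0.00189548,  0.00551327, -0.00217673]), 'finger_gap': 93.70031678969407}
```

View pics/top0.png

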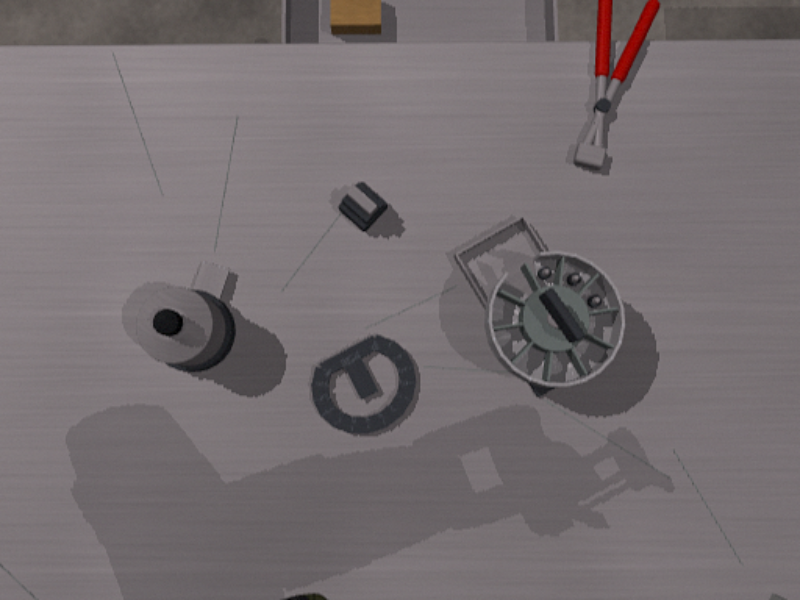

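View pics/side0.png

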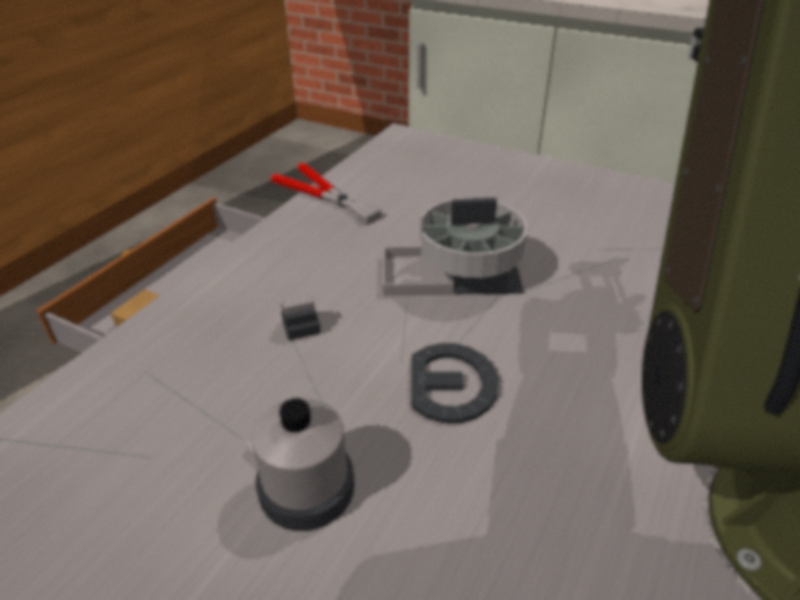

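The top view shows the stud drum at about (557,318), with its bar running from (545,292) to (580,338). The studs are at (546,272), (574,279) and (596,300), and the tray lies up and left. Next I'll fit the bar's pose.

```bash
python3 - <<'E'
from h import *
for n in("top","side"):
    W=np.load(f"W_{n}.npy"); z=W[...,2]
    near=(abs(W[...,0]-535)<90)&(abs(W[...,1]+255)<90)
    q=W[near&(z>132)&(z<150)][:,:2].astype(np.float32); r=cv2.minAreaRect(q)
    b=cv2.PCACompute(q,None)[1][0]
    print(n,len(q),q.mean(0),r,"ang",np.degrees(np.arctan2(b[1],b[0])))
    q=W[near&(z>90)&(z<101)][:,:2].astype(np.float32); print("shell",cv2.minEnclosingCircle(q))
    m=(W[...,0]>380)&(W[...,0]<760)&(W[...,1]>-420)&(W[...,1]<-100)&(z>15)&(z<30)
    q=W[m][:,:2].astype(np.float32); print("tray",len(q),cv2.minAreaRect(q))
s=manip.read_state()
from scipy.spatial.transform import Rotation as Ro
print(Ro.from_euler('xyz',s['eef_rot']).as_matrix().round(3))
E
```

```text
top 270 [ 534.6218  -254.23096] ((535.1739501953125, -255.04408264160156), (69.49272918701172, 12.93777084350586), 33.27029800415039) ang 32.659977
shell ((534.9578857421875, -255.2881317138672), 85.00251007080078)
tray 234 ((665.1050415039062, -257.1847839355469), (81.0349349975586, 249.16004943847656), 34.6933479309082)
side 177 [ 532.8002  -251.93082] ((533.4325561523438, -253.40174865722656), (69.29740905761719, 14.521705627441406), 33.01894760131836) ang 32.882263
shell ((535.0631713867188, -255.0753936767578), 86.82635498046875)
tray 289 ((654.0609741210938, -262.30126953125), (110.05945587158203, 257.9849548339844), 37.3194465637207)
[[-0.     0.893  0.449]
 [ 0.001  0.449 -0.893]
 [-1.     0.    -0.001]]
```

>>> jog_arm(moves=[[[36,29.5,0,0,0,1.3],[36,29.5,0,0,0,1.3],[36,29.5,0,0,0,1.3],[36,29.5,0,0,0,1.3],[36,29.5,0,0,0,1.1]]], gripper=1)

```text
clock: 0.6
eef_pos: [427.9, -340.7, 222.2]
eef_rot: [-2.912, 1.567, 2.371]
wrist_force: [0.5, 0.2, 0.3]
finger_gap: 94.1
```

>>> jog_arm(moves=[[[36,29.5,0,0,0,0],[36,29.5,0,0,0,0],[36,29.5,0,0,0,0],[0,0,0,0,0,0]]])

```text
clock: 1.0
eef_pos: [542.3, -243.7, 220.8]
eef_rot: [-2.921, 1.565, 2.367]
wrist_force: [-0.2, -0.5, -0.3]
finger_gap: 93.9
```

>>> jog_arm(moves=[[[-7.5,-11,0,0,0,0],[0,0,-30,0,0,0],[0,0,-30,0,0,0],[0,0,0,0,0,0]]])

```text
clock: 1.4
eef_pos: [531.5, -258.4, 159.0]
eef_rot: [-2.789, 1.564, 2.499]
wrist_force: [-0.2, -0.6, 0.6]
finger_gap: 93.9
```

```bash
python3 - <<'E'
from h import *
s=manip.read_state(); print(s['eef_pos'],s['eef_rot'])
im,d,W=cam("side"); cv2.imwrite("pics/s1.png",cv2.resize(im[80:230,220:390],(680,600),interpolation=cv2.INTER_CUBIC))
E
```

```text
[ 531.52501965 -258.43713196  158.97082701] [-2.78875303  1.56430401  2.498845  ]
```

View pics/s1.png

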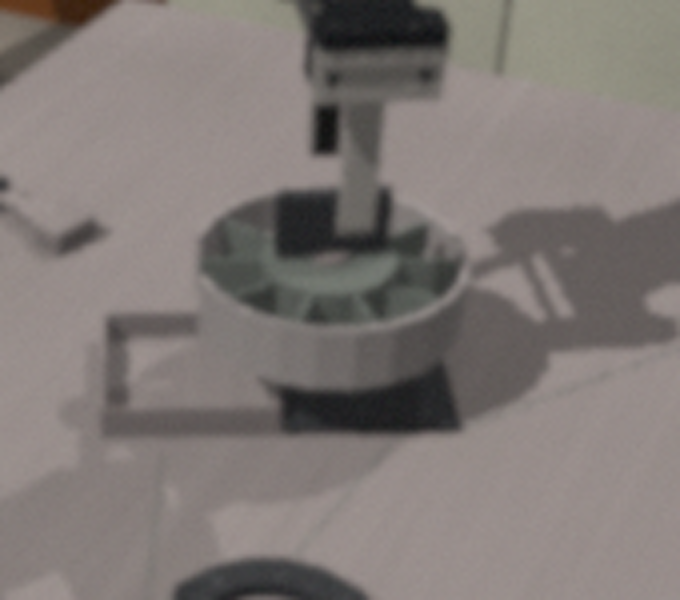

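The near finger (355,165) straddles the bar at (330,220), and the tray (280,370) is in place and empty. I'll centre on the bar, lower and grip.

>>> jog_arm(moves=[[[3.3,3.5,-16,0,0,0],[0,0,-15,0,0,0],[0,0,0,0,0,0]]])

```text
clock: 1.75
eef_pos: [535.7, -257.4, 131.4]
eef_rot: [1.204, 1.57, 0.206]
wrist_force: [-0.5, -0.1, 0.5]
finger_gap: 94.1
```

>>> jog_arm(moves=[[[0,0,0,0,0,0],[0,0,0,0,0,0],[0,0,0,0,0,0],[0,0,0,0,0,0],[0,0,0,0,0,0]]], gripper=-1, squeeze=20)

```text
clock: 2.25
eef_pos: [536.3, -257.7, 133.2]
eef_rot: [0.697, 1.567, -0.301]
wrist_force: [-0.1, -0.6, 0.0]
finger_gap: 57.7
```

>>> jog_arm(moves=[[[0,0,0,0,0,0],[0,0,0,0,0,0],[0,0,0,0,0,0],[0,0,0,0,0,0],[0,0,0,0,0,0]]])

```text
clock: 2.75
eef_pos: [536.4, -257.7, 133.5]
eef_rot: [0.681, 1.567, -0.316]
wrist_force: [-0.1, 0.3, -0.8]
finger_gap: 17.4
```

>>> jog_arm(moves=[[[0,0,0,0,0,0],[0,0,0,0,0,0],[0,0,0,0,0,0],[-1.5,3,-5,0,0,0],[0,0,0,0,0,0]]], gripper=-0.3)

```text
clock: 3.25
eef_pos: [534.7, -254.4, 127.9]
eef_rot: [0.696, 1.567, -0.301]
wrist_force: [-0.2, -0.2, 0.1]
finger_gap: 32.8
```

>>> jog_arm(moves=[[[0,0,0,0,0,0],[0,0,0,0,0,0],[0,0,0,0,0,0],[0,0,0,0,0,0],[0,0,0,0,0,0]]], gripper=-1, squeeze=20)

```text
clock: 3.75
eef_pos: [535.4, -255.4, 127.9]
eef_rot: [0.494, 1.565, -0.503]
wrist_force: [0.4, 0.7, 1.4]
finger_gap: 12.1
```

>>> jog_arm(moves=[[[0,0,0,0,0,2],[0,0,0,0,0,2],[0,0,0,0,0,2],[0,0,0,0,0,2],[0,0,0,0,0,2]]])

```text
clock: 4.25
eef_pos: [535.1, -255.1, 127.9]
eef_rot: [0.716, 1.566, -0.102]
wrist_force: [1.1, -0.5, -0.4]
finger_gap: 12.3
```

>>> jog_arm(moves=[[[0,0,0,0,0,2],[0,0,0,0,0,2],[0,0,0,0,0,2],[0,0,0,0,0,2],[0,0,0,0,0,2]]])

```text
clock: 4.75
eef_pos: [534.7, -254.7, 127.9]
eef_rot: [1.023, 1.567, 0.386]
wrist_force: [-0.6, -0.3, -0.7]
finger_gap: 11.9
```

>>> jog_arm(moves=[[[0,0,0,0,0,2],[0,0,0,0,0,2],[0,0,0,0,0,2],[0,0,0,0,0,0],[0,0,0,0,0,0]]])

```text
clock: 5.25
eef_pos: [534.5, -254.6, 127.9]
eef_rot: [1.239, 1.568, 0.71]
wrist_force: [0.7, -1.0, -1.0]
finger_gap: 11.9
```

```bash
python3 - <<'E'
from h import *
s=manip.read_state(); print(s['eef_pos'],s['eef_rot'][2]-s['eef_rot'][0])
a=cam("top")[0][130:260,280:410]; b=cam("side")[0][80:230,220:390]
cv2.imwrite("pics/c2.png",np.hstack([cv2.resize(x,(400,400),interpolation=cv2.INTER_CUBIC) for x in(a,b)]))
E
```

```text
[ 534.50212892 -254.55771526  127.87438374] -0.5284813668230971
```

View pics/c2.png

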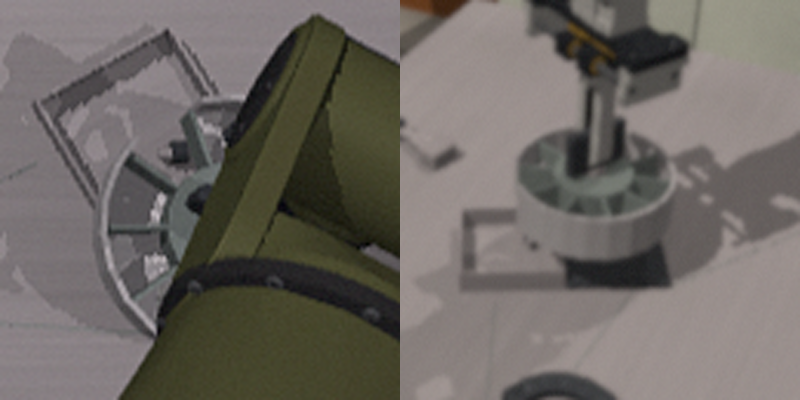

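In the top view a stud is tipping or falling at (178,152), at the opening. I'll wait and look again.

>>> jog_arm(moves=[[[0,0,0,0,0,0],[0,0,0,0,0,0],[0,0,0,0,0,0],[0,0,0,0,0,0],[0,0,0,0,0,0]]])

```text
clock: 5.85
eef_pos: [534.5, -254.6, 127.8]
eef_rot: [1.245, 1.568, 0.716]
wrist_force: [0.5, -0.2, -0.9]
finger_gap: 12.2
```

```bash
cat > look.py <<'E'
from h import *
import sys
s=manip.read_state(); print(s['clock'],s['eef_pos'],s['eef_rot'][2]-s['eef_rot'][0])
a=cam("top")[0][130:230,280:380]; b=cam("side")[0][110:210,230:330]
cv2.imwrite(sys.argv[1],np.hstack([cv2.resize(x,(400,400),interpolation=cv2.INTER_CUBIC) for x in(a,b)]))
E
python3 look.py pics/c3.png
```

```text
5.85 [ 534.48882128 -254.57401801  127.83638898] -0.5294075695188424
```

View pics/c3.png

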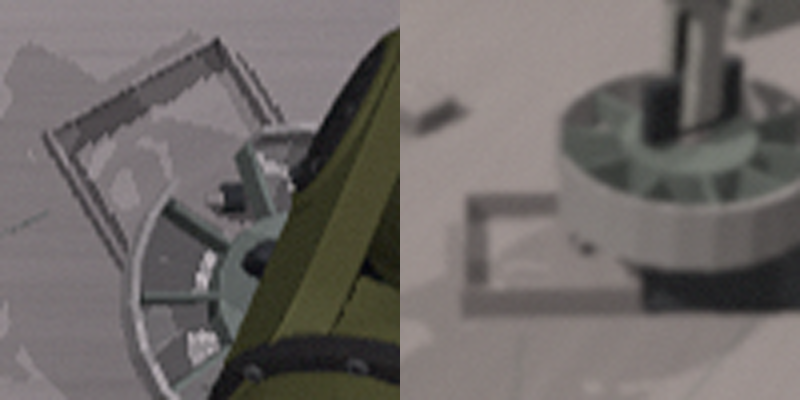

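```bash
python3 - <<'E'
from h import *
im,d,W=cam("top")
for v in range(175,184,2): print([tuple(W[v,u].round().astype(int)) for u in range(331,347,2)])
E
```

```text
[(np.int64(606), np.int64(-226), np.int64(3)), (np.int64(606), np.int64(-231), np.int64(0)), (np.int64(606), np.int64(-235), np.int64(1)), (np.int64(606), np.int64(-239), np.int64(1)), (np.int64(604), np.int64(-241), np.int64(14)), (np.int64(595), np.int64(-234), np.int64(67)), (np.int64(592), np.int64(-236), np.int64(81)), (np.int64(590), np.int64(-237), np.int64(91))]
[(np.int64(602), np.int64(-227), np.int64(-1)), (np.int64(601), np.int64(-230), np.int64(3)), (np.int64(600), np.int64(-233), np.int64(11)), (np.int64(599), np.int64(-236), np.int64(16)), (np.int64(599), np.int64(-241), np.int64(14)), (np.int64(591), np.int64(-235), np.int64(62)), (np.int64(589), np.int64(-236), np.int64(77)), (np.int64(587), np.int64(-237), np.int64(90))]
[(np.int64(596), np.int64(-224), np.int64(11)), (np.int64(596), np.int64(-229), np.int64(9)), (np.int64(595), np.int64(-232), np.int64(15)), (np.int64(595), np.int64(-236), np.int64(15)), (np.int64(594), np.int64(-239), np.int64(20)), (np.int64(594), np.int64(-244), np.int64(18)), (np.int64(586), np.int64(-237), np.int64(70)), (np.int64(583), np.int64(-238), np.int64(85))]
[(np.int64(593), np.int64(-226), np.int64(2)), (np.int64(592), np.int64(-229), np.int64(7)), (np.int64(591), np.int64(-233), np.int64(10)), (np.int64(591), np.int64(-236), np.int64(14)), (np.int64(590), np.int64(-240), np.int64(16)), (np.int64(591), np.int64(-245), np.int64(13)), (np.int64(582), np.int64(-238), np.int64(66)), (np.int64(580), np.int64(-239), np.int64(81))]
[(np.int64(588), np.int64(-226), np.int64(1)), (np.int64(588), np.int64(-230), np.int64(1)), (np.int64(588), np.int64(-234), np.int64(5)), (np.int64(588), np.int64(-239), np.int64(1)), (np.int64(588), np.int64(-243), np.int64(2)), (np.int64(589), np.int64(-248), np.int64(-1)), (np.int64(588), np.int64(-252), np.int64(0)), (np.int64(577), np.int64(-240), np.int64(74))]
```

The depth data shows stud_a lying in the tray at about (595,-240), with its top at z 16–18. I'll carry on turning for the second stud.

>>> jog_arm(moves=[[[0,0,0,0,0,2],[0,0,0,0,0,2],[0,0,0,0,0,2],[0,0,0,0,0,2],[0,0,0,0,0,2]]])

```text
clock: 6.5
eef_pos: [534.1, -254.4, 127.9]
eef_rot: [1.616, 1.568, 1.265]
wrist_force: [-1.1, 1.3, -0.2]
finger_gap: 12.0
```

>>> jog_arm(moves=[[[0,0,0,0,0,2],[0,0,0,0,0,2],[0,0,0,0,0,2],[0,0,0,0,0,2],[0,0,0,0,0,2]]])

```text
clock: 7.0
eef_pos: [533.7, -254.2, 127.9]
eef_rot: [1.844, 1.567, 1.674]
wrist_force: [-0.4, -0.0, -0.2]
finger_gap: 11.8
```

>>> jog_arm(moves=[[[0,0,0,0,0,2],[0,0,0,0,0,2],[0,0,0,0,0,2],[0,0,0,0,0,2],[0,0,0,0,0,2]]])

```text
clock: 7.5
eef_pos: [533.2, -254.2, 127.8]
eef_rot: [1.968, 1.566, 1.979]
wrist_force: [-1.4, 0.4, -0.3]
finger_gap: 11.9
```

>>> jog_arm(moves=[[[0,0,0,0,0,2],[0,0,0,0,0,2],[0,0,0,0,0,2],[0,0,0,0,0,2],[0,0,0,0,0,0]]])

```text
clock: 8.0
eef_pos: [532.8, -254.2, 127.9]
eef_rot: [1.984, 1.566, 2.139]
wrist_force: [-0.5, -0.5, -1.4]
finger_gap: 11.6
```

>>> jog_arm(moves=[[[0,0,0,0,0,0],[0,0,0,0,0,0],[0,0,0,0,0,0],[0,0,0,0,0,0]]])

```text
clock: 8.4
eef_pos: [532.8, -254.2, 127.9]
eef_rot: [1.963, 1.566, 2.116]
wrist_force: [-0.6, 0.4, -0.9]
finger_gap: 11.7
```

```bash
python3 look.py pics/c4.png; python3 - <<'E'
from h import *
im,d,W=cam("top"); z=W[...,2]
r=np.array([535,-255.])+87*np.array([np.cos(.6),np.sin(.6)])
m=(np.hypot(W[...,0]-r[0],W[...,1]-r[1])<50)&(z>7)&(z<30)
k,l,s,c=cv2.connectedComponentsWithStats(m.astype(np.uint8))
for i in range(1,k):
    if s[i,4]>5: print(s[i],W[l==i].mean(0),W[l==i][:,2].max())
E
```

```text
8.4 [ 532.78908924 -254.2345643   127.86488559] 0.1527703436984531
[300 175  11  18  45] [ 584.30921723 -165.51847766   17.79584597] 23.99710408929876
[311 175   8   8  44] [ 596.02772535 -188.6536245    15.50744351] 20.205383864418355
[330 175  10   8  58] [ 595.39941752 -231.70073934   14.97167169] 22.87472617159449
```

View pics/c4.png

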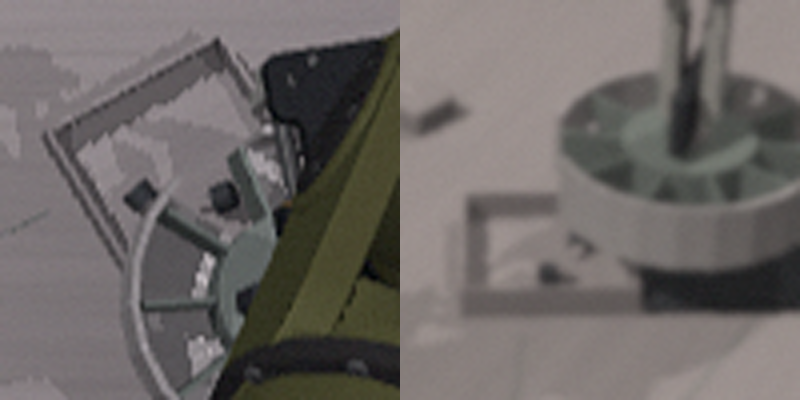

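Two studs now lie in the tray, at about (596,-189) and (595,-232). The drum has turned about 1.15 rad, well short of the third drop. I'll release and withdraw.

>>> jog_arm(moves=[[[0,0,0,0,0,0],[0,0,0,0,0,0],[0,0,0,0,0,0],[0,0,0,0,0,0],[0,0,0,0,0,0]]], gripper=0)

```text
clock: 9.05
eef_pos: [532.9, -254.2, 128.1]
eef_rot: [1.93, 1.566, 2.082]
wrist_force: [0.5, -0.3, -0.5]
finger_gap: 46.0
```

>>> jog_arm(moves=[[[0,0,10,0,0,0],[0,0,25,0,0,0],[0,0,40,0,0,0],[0,0,40,0,0,0],[0,0,20,0,0,0]]])

```text
clock: 9.55
eef_pos: [531.0, -253.1, 267.6]
eef_rot: [2.216, 1.561, 2.369]
wrist_force: [-0.2, 0.5, 0.2]
finger_gap: 47.0
```

>>> jog_arm(moves=[[[-30,-35,0,0,0,0],[-30,-35,0,0,0,0],[-30,-35,0,0,0,0],[-30,-35,0,0,0,0],[-30,-35,0,0,0,0]]])

```text
clock: 10.05
eef_pos: [379.2, -429.5, 276.9]
eef_rot: [-0.108, 1.568, 0.054]
wrist_force: [0.9, -0.7, 0.6]
finger_gap: 46.9
```

>>> jog_arm(moves=[[[-20,-25,0,0,0,0],[0,0,0,0,0,0],[0,0,0,0,0,0]]])

```text
clock: 10.35
eef_pos: [354.3, -458.7, 279.2]
eef_rot: [-0.685, 1.567, -0.53]
wrist_force: [0.5, 0.5, -1.1]
finger_gap: 46.9
```

```bash
python3 - <<'E'
from h import *
import os
im,d,W=cam("top"); cv2.imwrite("pics/t5.png",cv2.resize(im[130:260,280:410],(600,600),interpolation=cv2.INTER_CUBIC))
z=W[...,2]; m=(abs(W[...,0]-535)<90)&(abs(W[...,1]+255)<90)&(z>132)&(z<150)
b=cv2.PCACompute(W[m][:,:2].astype(np.float32),None)[1][0]; print(np.degrees(np.arctan2(b[1],b[0]))%180, manip.read_state()['qd'].round(3))
E
```

```text
98.75822 [ 0.024 -0.001  0.006  0.001 -0.002  0.003]
```

View pics/t5.png

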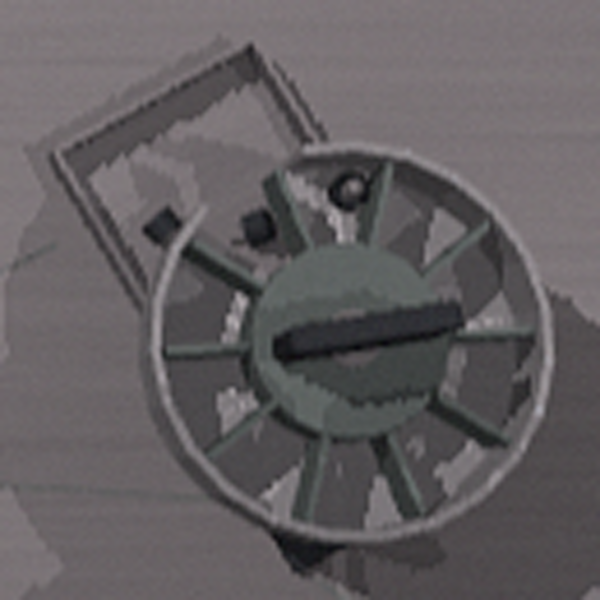

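Two studs are in the tray, at (160,228) and (258,226), and the third stands in the drum at (350,190). The arm is clear, so I'll hand in.

```bash
python3 -c "
from cell import manip
print(manip.sign_off())"
```

```text
the job is handed in; nothing more can be done
None
```

The job is handed in at about 10.4 s of the 43 s allowed; the sign-off gives no verdict. I gripped the drum's bar and turned it counterclockwise about 1.15 rad in all. One stud dropped first, and after a pause of about 0.6 s and more turning, the second dropped. I then let go and moved the arm clear.

- **Studs:** the last top picture shows two studs in the tray and the third standing in a drum pocket, about one pocket short of the opening. Earlier depth readings put the first two at about (595, -232) and (596, -189) mm, low in the tray.
- **Drum:** after release, the bar stood at 98.8 degrees, against about 33 degrees at the start. That matches the turn I measured from the tool, so the drum did not shift when I let go.
- **Stopping angle:** I stopped at about 1.15 rad of turn, not the suggested 1.3. The drum's exact starting angle was unknown within 0.1 rad, but this is well short of the third drop at 1.55 rad or more.
- **Forces:** the wrist force shown after each move stayed below about 2 N.
- **Not checked:** I did not re-measure the nail drum, shoe and hardy tool at the end. The arm never went near them.

No check failed or disagreed. One picture first looked as if the first stud had jammed, but the depth readings showed it lying in the tray.

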